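# Hold the glass test cell in a light barrier

## Task

Lift the loose lid off the storage box by its knob and set it down upright on the bench, clear of the box. Then take the glass cell by its two frosted faces only, never a finger on its clear faces, and hold it upright in the beam of the light barrier: about midway between the two sensor heads, centred on the beam, clear faces squarely towards the heads, touching nothing but the fingers. Finish while still holding it there; drop nothing and leave the transformer, relay and screwdriver alone.

Things in the scene. Friction and masses are not known exactly. Their poses are not given: they have to be found in the camera images.
- box_base: Base of the storage box, fixed to the bench, on the robot's left or right: grey flange 150 (its x) x 130 (its y) x 10 mm high with a black rubber step 120 x 100 mm on it, top of the step 18 mm above the bench; no walls. The bench straight ahead of the robot, between box and barrier, is free for the lid. Origin: centre of the underside, on the bench. z up.
- lid: Loose deep grey lid (an upside-down open box), 134 (its x) x 114 (its y) x 90 mm high, walls 4 mm, 0.18 to 0.36 kg in all. It starts standing on the flange, rim 10 mm above the bench, around the step with 3 mm play, hiding the cell, and must be raised more than 75 mm straight up to clear it. Origin: centre of its open underside (rim plane). z up.
- lid_knob: Black knob in the middle of the lid's top: round neck 18 mm across and 8 mm high, above it a round head 28 mm across and 28 mm high. Origin: on its axis at the lid's top face (90 mm above the rim); the head spans 8 to 36 mm above the origin, good to grip at 24 mm.
- cell: Loose glass cell standing upright on the step under the lid (place and yaw vary): 42 (its x) x 26 (its y) x 64 mm high, 0.08 to 0.17 kg. Broad faces at y = +13 and -13 mm, 40 mm wide, milky white: frosted. Narrow faces at x = +21 and -21 mm: clear; light passes along x. Origin: centre of underside, z up. Grip 14 to 24 mm below its top; fingers on the frosted faces do not block the beam.
- frost_a: Frosted plate of the cell on its +y side, 40 x 4 x 64 mm; origin at the plate's centre.
- frost_b: Frosted plate of the cell on its -y side, 40 x 4 x 64 mm; origin at the plate's centre.
- clear_a: Clear window of the cell on its +x side, 18 mm wide, 64 mm high, its outer face 1 mm proud of the frosted plates' ends; origin at its centre. Never to be touched by a finger.
- clear_b: Clear window of the cell on its -x side, like the other; never to be touched by a finger.
- cell_mid (a point): Middle of the cell, 32 mm above its underside; axes as the cell's.
- barrier: Light barrier, fixed to the bench on the side opposite to the box: aluminium plate 200 (its x) x 70 (its y) x 8 mm with two dark blue sensor heads, each 35 x 44 mm and reaching 92 mm above the bench, facing each other across a gap of 120 mm along x (lenses stand 2 mm out). Origin: centre of the underside, on the bench. z up.
- beam (a point): Middle of the light beam, midway between the two lenses, 70 mm above the bench. Its x axis is the beam's direction (either way round), z up.
- toroid: Toroidal transformer lying flat, a bystander, 92 mm across and 42 mm high. Origin: centre of the underside.
- relay: Relay on a black socket, a bystander, 75 x 28 x 56 mm high. Origin: centre of the underside.
- screwdriver: Screwdriver lying on the bench, a bystander. Origin: below its middle; its x runs from handle to tip.
Mind the look-alikes: they are no part of the job. Several things have the shape of the box_base; the one meant has the colours described above.

How it is judged:
By the outcome, as a careful person would: the job done as asked, in the order asked, and still so for the second after the job is handed in, while the arm keeps its last pose, push and grip.
It also fails if it takes over 70 s, if anything falls off the work surface, if the arm or the gripper's body presses on something with over 40 N, if the wrist force passes 120 N, or if a joint passes its speed limit or range.

## Robot

A 7-joint arm with a two-finger parallel gripper is mounted at the origin on the work surface. World frame = base frame: x ahead of the robot, y to its left, z up, the work surface at z = 0. Lengths are in m, angles in degrees, forces in N, time in s.
With the tool pointing down it reaches from about 0.425 to 0.95 m from the base axis. Payload 4.7 kg.
Tool frame: the origin (TCP) lies midway between the tips of the shut fingers; the grasp point (between the pads) lies 19 mm behind it; z points along the fingers, y is the line along which they close (so a half turn about z gives the same grasp; the last joint's range is limited). The gripper opens to 87 mm and grips with 3 to 60 N. Pads are 19 mm wide; open, the fingers measure 117 mm over their backs; the gripper's body (75 mm by 190 mm) begins 51 mm behind the grasp point.
Start: joints at [70.25, 26.849, -2.785, 87.806, 1.381, 65.374, -4.715], TCP at [0.21, -0.642, 0.223] pointing down, gripper open.
Joint ranges: [-148.3, 148.3], [-19.14, 114.17], [-79.39, 73.82], [5.75, 140.21], [-59.74, 239.74], [12.07, 113.84], [-152.46, 152.46]. Speed limits (degrees/s): [147.25, 147.25, 180, 180, 180, 180, 180].

## Interface

Orientations are given as [roll, pitch, yaw] about the fixed x, y, z axes, in that order (R = Rz(yaw) Ry(pitch) Rx(roll)).
In Python, from workcell import movep, move_straight, goto_joints, set_gripper, hold, inverse_kinematics, grab_frame, MotionError, hand_in, regions_of, get_t, get_q, get_joint_vel, get_effort, get_tool_pos, get_eef_rot, get_wrist_force, get_wrist_torque, get_grip_width, get_gripper_force gives the robot as it stands. Calls block until the motion is done:
- movep(position, orientation): joint-space move of the TCP to a pose.
- move_straight(position, orientation=None, max_speed=0.15, contact_N=None): straight line of the TCP; orientation=None keeps the orientation; max_speed is the mean speed in m/s. With contact_N (N) it stops when the force on the tool has changed by that much, and returns True; else False.
- goto_joints(angles): joint-space move.
- set_gripper(opening, f_grip=None): finger opening in m; f_grip is the grip in N (None keeps the last); returns when the fingers have stopped.
- hold(seconds).
- inverse_kinematics(position, orientation): joint angles nearest the present ones, or None.
- grab_frame(name): name is "side" or "top" or "wrist"; returns a dict with "color" (400x640x3 uint8, blue, green, red), "mtx" (3x3 intrinsics, pixels), "k1" (the pictures are not rectified: a ray, as slopes to the right and down, at radius r is drawn at 1 + k1 r^2 times it, then the intrinsics apply), "extrinsics" (4x4, takes a point from camera to world coordinates); the wrist camera has in their place "mount" (4x4, takes a point from camera to tool coordinates, whose origin is the TCP and whose axes are the flange's). Camera axes: x right, y down, z forward; pixel columns grow to the right and rows downward; lengths in m; the calibration is good to about 2 mm. A picture is of the moment at which its call begins: read the wrist's pose just before it. There is no depth.
A pose or a line that the arm cannot do raises MotionError and nothing moves.
- hand_in(): hands the job in; it is judged then, once.
Trained networks look in the newest picture that a camera, given by its name, has taken for a name from the list of things; names that differ only in an ending like _2 or _b are one class to them, and where a whole thing is asked for, a point or a joint stands for the part that bears it (a point fixed in the world has none). Each returns a list of dicts, best first, with "conf" (0 to 1); they miss things now and then, are a little off and sometimes report something else, mostly with a low value. They report only what shows in the picture. A call takes as long as a camera call. They do not tell look-alikes from the thing itself.
- regions_of(query, camera): "region" (400x640 bool, what is visible of it) and "rect" ([centre column, centre row, width, height] in pixels, round what is visible of it).
Readings, each from a call of its own:
- get_t(): time.
- get_q(): joint angles.
- get_joint_vel(): joint speeds.
- get_effort(): joint torques, N m.
- get_tool_pos(): TCP position.
- get_eef_rot(): TCP orientation.
- get_wrist_force(): force on the tool from outside, world axes, zero at the start.
- get_wrist_torque(): the same for the moment, N m.
- get_grip_width(): finger opening in m.
- get_gripper_force(): force on a finger pad.
Only numpy, scipy, OpenCV 4.12 (cv2) and the standard library are available. Lean on these libraries where they do the work, as an engineer would, in place of code of your own. Each camera call takes 0.05 s, during which the arm holds its last target. There are 200 camera calls.

## Working session

There is one attempt and no reset: what is moved stays moved. The work goes in short steps, each a Python script; the robot and the scene stay as the last script left them, time stands still between calls to the robot, and variables do not carry over. Pictures are saved under pics/ and viewed, at most 10 in all, crops included, and the job is handed in when it is done.

```bash
mkdir -p pics; ls
cat > h.py <<'E'
import numpy as np, cv2
from workcell import *
from scipy.spatial.transform import Rotation as R
def cam(f, pose=None):
    if 'extrinsics' in f: return np.array(f['extrinsics'])
    T=np.eye(4); T[:3,:3]=R.from_euler('xyz',pose[1],degrees=True).as_matrix(); T[:3,3]=pose[0]
    return T@np.array(f['mount'])
def ray(f,uv,T):
    uv=np.atleast_2d(np.array(uv,float))
    n=cv2.undistortPoints(uv[:,None],np.array(f['mtx']),np.array([f['k1'],0,0,0,0.]))[:,0]
    d=np.c_[n,np.ones(len(n))]@T[:3,:3].T
    return T[:3,3],d
def onz(f,uv,T,z):
    o,d=ray(f,uv,T); return o+d*((z-o[2])/d[:,2])[:,None]
def proj(f,P,T):
    Q=(np.atleast_2d(P)-T[:3,3])@T[:3,:3]
    return cv2.projectPoints(Q,np.zeros(3),np.zeros(3),np.array(f['mtx']),np.array([f['k1'],0,0,0,0.]))[0][:,0]
E
python3 - <<'E'
from h import *
for c in ['top','side']:
    f=grab_frame(c); cv2.imwrite(f'pics/{c}0.png',f['color']); T=cam(f); print(c,T.round(3).tolist(),np.array(f['mtx']).round(1).tolist(),f['k1'])
    for n in ['box_base','lid','lid_knob','barrier','toroid','relay','screwdriver']:
        for d in regions_of(n,c)[:4]: print(n,round(d['conf'],2),np.round(d['rect']).tolist(), onz(f,d['rect'][:2],T,0.0).round(3).tolist())
E
```

```text
pics
top [[-0.011, -0.995, 0.098, 0.409], [-1.0, 0.012, 0.01, -0.033], [-0.011, -0.098, -0.995, 1.236], [0.0, 0.0, 0.0, 1.0]] [[441.7, 0.0, 316.1], [0.0, 441.7, 199.0], [0.0, 0.0, 1.0]] -0.12405630828215221
box_base 0.88 [396.0, 189.0, 45.0, 66.0] [[0.556, -0.248, 0.0]]
box_base 0.79 [374.0, 272.0, 68.0, 69.0] [[0.326, -0.178, 0.0]]
box_base 0.62 [454.0, 298.0, 65.0, 65.0] [[0.248, -0.402, 0.0]]
box_base 0.38 [402.0, 122.0, 31.0, 65.0] [[0.749, -0.271, 0.0]]
lid 0.8 [410.0, 186.0, 59.0, 58.0] [[0.565, -0.289, 0.0]]
lid 0.55 [227.0, 127.0, 17.0, 28.0] [[0.743, 0.233, 0.0]]
lid_knob 0.56 [416.0, 186.0, 14.0, 12.0] [[0.565, -0.305, 0.0]]
lid_knob 0.18 [409.0, 186.0, 57.0, 56.0] [[0.564, -0.284, 0.0]]
barrier 0.97 [215.0, 213.0, 48.0, 74.0] [[0.494, 0.266, 0.0]]
toroid 0.9 [297.0, 118.0, 37.0, 32.0] [[0.766, 0.03, 0.0]]
relay 0.76 [226.0, 129.0, 18.0, 25.0] [[0.738, 0.236, 0.0]]
screwdriver 0.88 [400.0, 123.0, 24.0, 64.0] [[0.747, -0.265, 0.0]]
side [[-0.923, -0.211, 0.321, 0.046], [-0.384, 0.504, -0.774, 1.079], [0.001, -0.837, -0.547, 0.898], [0.0, 0.0, 0.0, 1.0]] [[483.0, 0.0, 311.7], [0.0, 483.0, 197.7], [0.0, 0.0, 1.0]] -0.0009998273148686305
box_base 0.88 [379.0, 218.0, 59.0, 38.0] [[0.329, -0.167, 0.0]]
box_base 0.6 [324.0, 193.0, 52.0, 20.0] [[0.547, -0.237, 0.0]]
box_base 0.55 [420.0, 188.0, 54.0, 35.0] [[0.246, -0.395, 0.0]]
lid 0.86 [326.0, 173.0, 50.0, 49.0] [[0.589, -0.368, 0.0]]
lid_knob 0.44 [323.0, 157.0, 8.0, 12.0] [[0.642, -0.475, 0.0]]
barrier 0.88 [273.0, 281.0, 72.0, 76.0] [[0.513, 0.228, 0.0]]
toroid 0.56 [230.0, 216.0, 33.0, 29.0] [[0.774, 0.011, 0.0]]
relay 0.95 [199.0, 257.0, 28.0, 23.0] [[0.753, 0.218, 0.0]]
screwdriver 0.71 [275.0, 177.0, 38.0, 25.0] [[0.75, -0.269, 0.0]]
```

Run:
```python
from h import *
a=cv2.imread('pics/top0.png')[90:340,170:500]; cv2.imwrite('pics/top0c.png',cv2.resize(a,None,fx=2.4,fy=2.4,interpolation=cv2.INTER_CUBIC))
a=cv2.imread('pics/side0.png')[130:340,170:470]; cv2.imwrite('pics/side0c.png',cv2.resize(a,None,fx=2.6,fy=2.6,interpolation=cv2.INTER_CUBIC))
```

```text
(no output)
```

View pics/top0c.png

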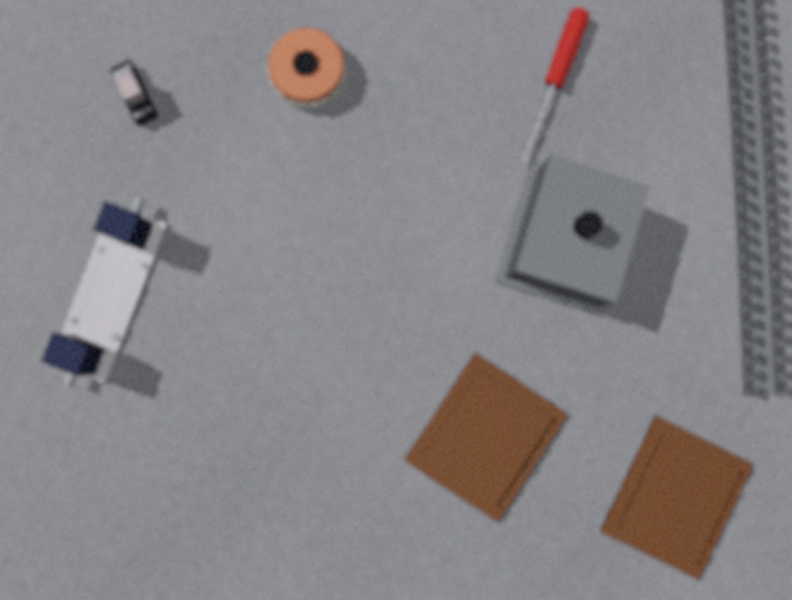

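View pics/side0c.png

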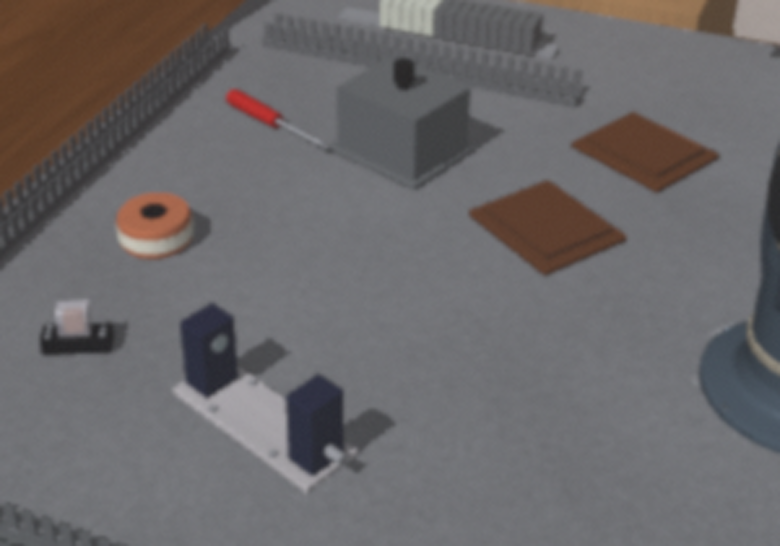

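The grey lid stands on the grey base at full-image pixel (412,186) in the top view. The other two base-shaped things, at (374,272) and (454,298), are brown with no black step, so they're look-alikes. The barrier is at (215,213), relay (226,129), toroid (297,118) and screwdriver (400,123). The lid's base fits the grey description, and I'll confirm it with the wrist camera above the lid.

Run:
```python
from h import *
f=grab_frame('top');T=cam(f)
full=lambda p:np.array(p)/2.4+[170,90]
k=onz(f,full([588,222]),T,.128)[0]; print('knob',k.round(3))
c=onz(f,full([[550,157],[648,187],[613,303],[517,270]]),T,.10); print('lidtop',c.round(3).tolist(),c.mean(0).round(3))
for i in range(4):
    d=c[(i+1)%4]-c[i]; print(np.linalg.norm(d).round(3),np.degrees(np.arctan2(d[1],d[0])).round(1))
p,o=get_tool_pos(),get_eef_rot(); print(p,o)
pos=[k[0]-.02,k[1]+0.0,0.33]
yaw=-105
for y in (-105,-75,75,90,105,0,-180):
    q=inverse_kinematics(pos,[180,0,y]); print(y,None if q is None else np.round(q,0).tolist())
```

```text
knob [ 0.557 -0.274  0.128]
lidtop [[0.633, -0.241, 0.1], [0.599, -0.348, 0.1], [0.473, -0.304, 0.1], [0.51, -0.201, 0.1]] [ 0.553 -0.274  0.1  ]
0.112 -107.7
0.134 161.0
0.11 70.3
0.13 -17.9
[ 0.2097049  -0.64162761  0.22260673] [ 1.79991666e+02 -2.99771349e-03  1.80963496e+01]
-105 [-22.0, 25.0, 64.0, 92.0, -23.0, 77.0, -150.0]
-75 [22.0, 16.0, 1.0, 90.0, -0.0, 74.0, -142.0]
75 [42.0, 18.0, -25.0, 89.0, 8.0, 75.0, 1.0]
90 [44.0, 18.0, -28.0, 88.0, 9.0, 75.0, 15.0]
105 [46.0, 19.0, -31.0, 88.0, 10.0, 76.0, 29.0]
0 [32.0, 17.0, -12.0, 89.0, 3.0, 75.0, -70.0]
-180 [55.0, 21.0, -43.0, 88.0, 15.0, 77.0, 100.0]
```

Run:
```python
from h import *
set_gripper(0.087)
movep([0.555,-0.274,0.33],[180,0,71.5])
P=(get_tool_pos(),get_eef_rot()); f=grab_frame('wrist'); T=cam(f,P); print(get_t(),np.array(f['mount']).round(3).tolist())
cv2.imwrite('pics/w1.png',f['color'])
for n,z in [('lid_knob',.136),('lid',.1),('box_base',.01)]:
    for d in regions_of(n,'wrist')[:2]:
        c=cv2.minAreaRect(np.argwhere(d['region'])[:,::-1].astype(np.float32))
        print(n,round(d['conf'],2),np.round(d['rect']).tolist(),onz(f,d['rect'][:2],T,z).round(4).tolist(), onz(f,cv2.boxPoints(c),T,z)[:,:2].round(3).tolist())
```

```text
2.9833 [[-0.0, -0.954, -0.298, 0.082], [1.0, 0.0, -0.0, -0.0], [0.0, -0.298, 0.954, -0.162], [0.0, 0.0, 0.0, 1.0]]
lid_knob 0.82 [321.0, 170.0, 16.0, 25.0] [[0.5562, -0.2729, 0.136]] [[0.549, -0.253], [0.573, -0.261], [0.563, -0.29], [0.539, -0.282]]
lid 0.8 [321.0, 161.0, 106.0, 92.0] [[0.5586, -0.2686, 0.1]] [[0.513, -0.195], [0.639, -0.237], [0.607, -0.351], [0.469, -0.304]]
box_base 0.8 [181.0, 252.0, 83.0, 42.0] [[0.2674, -0.3597, 0.01]] [[0.174, -0.363], [0.22, -0.3], [0.339, -0.363], [0.298, -0.43]]
box_base 0.76 [167.0, 139.0, 110.0, 110.0] [[0.3348, -0.174, 0.01]] [[0.211, -0.176], [0.304, -0.079], [0.437, -0.164], [0.353, -0.271]]
```

View pics/w1.png

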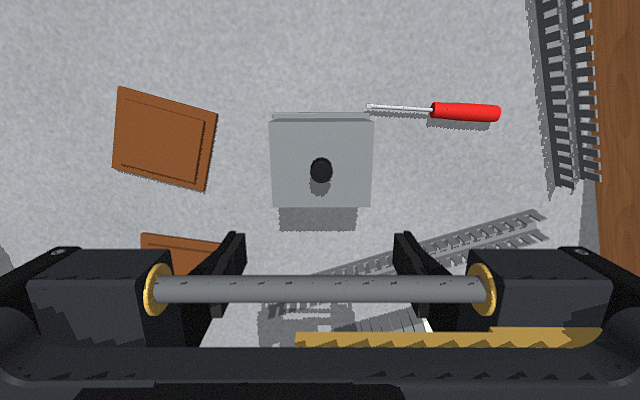

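The wrist view confirms it: grey lid with the black knob at (321,170) on a grey flange, and the brown look-alike plates at (165,139) and (180,250) to one side. I'll grip the knob and lift.

Run:
```python
from h import *
k=np.array([0.556,-0.2735]); o=[180,0,71.5]
set_gripper(0.06)
move_straight([*k,0.16],o,0.2)
print('contact',move_straight([*k,0.106],o,0.06,contact_N=8),get_tool_pos(),get_wrist_force())
set_gripper(0.0,35); print('w',get_grip_width(),get_gripper_force()); z0=get_tool_pos()[2]
w0=get_wrist_force()
move_straight([*k,z0+0.02],o,0.05); print(get_wrist_force()-w0)
move_straight([*k,z0+0.115],o,0.12); print('w',get_grip_width(),get_wrist_force()-w0)
P=(get_tool_pos(),get_eef_rot()); f=grab_frame('side'); cv2.imwrite('pics/s2.png',f['color'])
c=cv2.resize(f['color'][60:300,170:470],None,fx=2.4,fy=2.4,interpolation=cv2.INTER_CUBIC); cv2.imwrite('pics/s2c.png',c); print(get_t())
```

```text
contact False [ 0.55639216 -0.27360134  0.10643957] [0.64919861 0.03410767 0.73623966]
w 0.027141256898100274 35.000104112550616
[-1.81417604 -0.60397142 -3.84637174]
w 0.02686171780993381 [-2.26764217  0.42114454 -4.26662552]
8.1583
```

View pics/s2c.png

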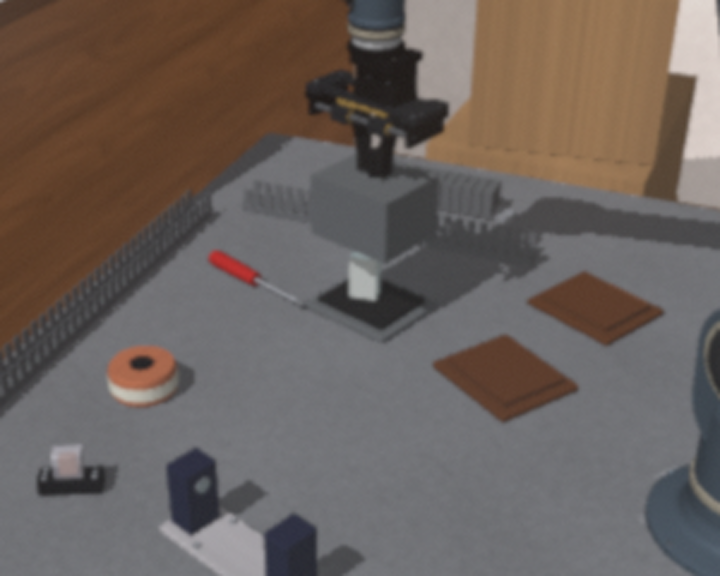

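The lid hangs straight at crop (375,205), with the rim clear of the cell at (365,278). The cell stands on the black step of the grey flange, so this is the right base. Next I'll set the lid on the bench ahead, measure the barrier and photograph the cell.

Run:
```python
from h import *
o=[180,0,71.5]; z0=.1064
move_straight([0.56,0.0,z0+.115],o,0.22)
move_straight([0.56,0.0,z0+.01],o,0.15)
w0=get_wrist_force()
print('contact',move_straight([0.56,0.0,z0-.013],o,0.04,contact_N=5),get_tool_pos(),get_wrist_force()-w0)
set_gripper(0.06); 
move_straight([0.56,0.0,0.19],o,0.2)
f=grab_frame('top');T=cam(f)
for n in ['lid','cell','barrier']:
    for d in regions_of(n,'top')[:2]: print(n,round(d['conf'],2),np.round(d['rect']).tolist(),onz(f,d['rect'][:2],T,.09 if n=='lid' else 0).round(3).tolist())
# wrist look at the cell
movep([0.556,-0.2735,0.27],o)
P=(get_tool_pos(),get_eef_rot()); f=grab_frame('wrist'); T=cam(f,P); np.save('P3.npy',np.array(P))
cv2.imwrite('pics/w3.png',f['color']); print(get_t())
for n,z in [('cell',.082),('frost_a',.082),('clear_a',.05),('box_base',.01)]:
    for d in regions_of(n,'wrist')[:2]:
        c=cv2.boxPoints(cv2.minAreaRect(np.argwhere(d['region'])[:,::-1].astype(np.float32)))
        print(n,round(d['conf'],2),np.round(d['rect']).tolist(),onz(f,d['rect'][:2],T,z).round(4).tolist(), c.round(0).tolist())
c=f['color'][60:260,200:440]; cv2.imwrite('pics/w3c.png',cv2.resize(c,None,fx=3,fy=3,interpolation=cv2.INTER_CUBIC))
```

```text
contact True [ 5.59768576e-01 -1.45900924e-04  9.56258015e-02] [0.08775468 1.85160724 5.94640103]
cell 0.76 [411.0, 183.0, 15.0, 15.0] [[0.573, -0.291, 0.0]]
barrier 0.83 [214.0, 212.0, 50.0, 77.0] [[0.498, 0.269, 0.0]]
13.7417
cell 0.71 [449.0, 121.0, 152.0, 17.0] [[0.7133, -0.2575, 0.082]] [[371.0, 121.0], [373.0, 101.0], [527.0, 112.0], [525.0, 132.0]]
cell 0.61 [331.0, 174.0, 41.0, 40.0] [[0.5688, -0.2744, 0.082]] [[308.0, 166.0], [341.0, 153.0], [352.0, 182.0], [320.0, 195.0]]
frost_a 0.69 [330.0, 166.0, 29.0, 24.0] [[0.5715, -0.2643, 0.082]] [[309.0, 166.0], [340.0, 152.0], [345.0, 164.0], [314.0, 178.0]]
clear_a 0.53 [348.0, 172.0, 8.0, 11.0] [[0.5891, -0.2855, 0.05]] [[343.0, 165.0], [346.0, 164.0], [350.0, 177.0], [347.0, 178.0]]
box_base 0.96 [145.0, 145.0, 121.0, 121.0] [[0.3351, -0.1705, 0.01]] [[66.0, 174.0], [89.0, 86.0], [213.0, 118.0], [190.0, 206.0]]
box_base 0.82 [320.0, 164.0, 109.0, 94.0] [[0.5567, -0.2719, 0.01]] [[266.0, 118.0], [375.0, 118.0], [375.0, 208.0], [266.0, 208.0]]
```

View pics/w3c.png

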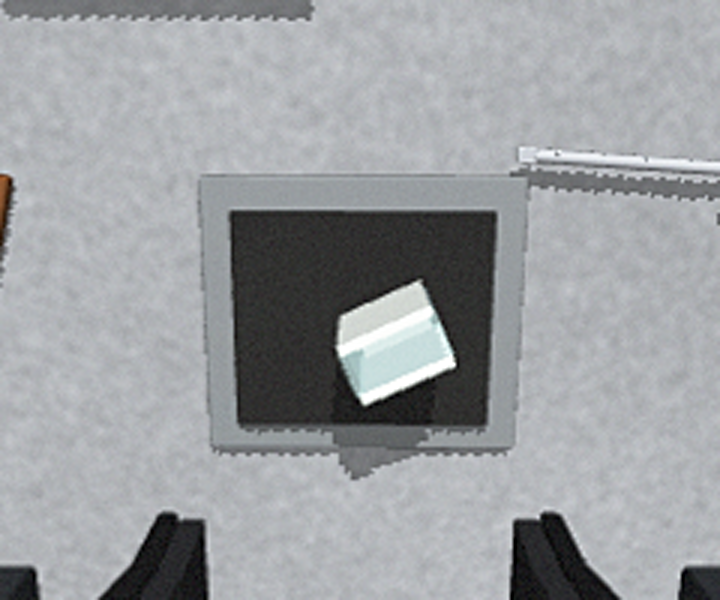

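The cell stands on the black step of the grey flange. Its top face has crop corners at about (338,348), (432,306), (456,366) and (364,405), and the frosted plates run along the long edges. I'll take one close wrist look at the barrier before grasping.

Run:
```python
from h import *
P=np.load('P3.npy'); f=grab_frame('wrist'); T=cam(f,P)
px=np.array([[338,348],[432,306],[456,366],[364,405]])/3+[200,60]
c=onz(f,px,T,.082); print(c[:,:2].round(4).tolist(),c.mean(0).round(4))
for i in range(4):
    d=c[(i+1)%4]-c[i]; print(np.linalg.norm(d).round(4),np.degrees(np.arctan2(d[1],d[0])).round(1))
movep([0.50,0.258,0.33],[180,0,71.5+90])
P=(get_tool_pos(),get_eef_rot()); f=grab_frame('wrist'); np.save('P4.npy',np.array(P)); T=cam(f,P)
cv2.imwrite('pics/w4.png',f['color']); print(get_t(),P, np.round(get_q(),0))
for d in regions_of('barrier','wrist')[:2]: print(round(d['conf'],2),np.round(d['rect']).tolist(),onz(f,d['rect'][:2],T,0.0).round(4).tolist())
c=f['color'][40:260,170:470]; cv2.imwrite('pics/w4c.png',cv2.resize(c,None,fx=2.6,fy=2.6,interpolation=cv2.INTER_CUBIC))
```

```text
[[0.5477, -0.2697], [0.5879, -0.2653], [0.5899, -0.2914], [0.5501, -0.2953]] [ 0.5689 -0.2804  0.082 ]
0.0404 6.2
0.0261 -85.6
0.04 -174.4
0.0257 95.3
15.9833 (array([0.50098702, 0.25649731, 0.32956839]), array([-1.79949292e+02, -2.94549241e-03,  1.61329581e+02])) [ 17.  24. -66.  92.  22.  78.  20.]
0.8 [326.0, 151.0, 50.0, 151.0] [[0.497, 0.2688, 0.0]]
```

View pics/w4c.png

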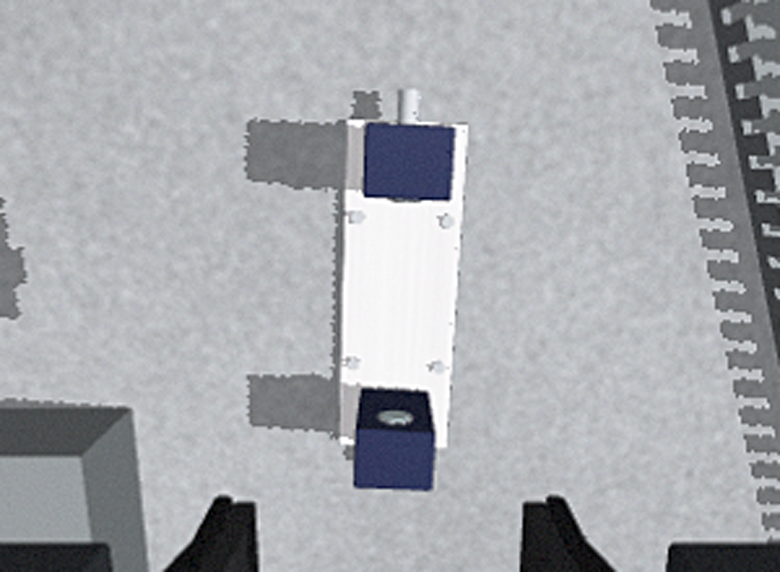

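The barrier shows its upper head top at crop (367..452,124..199) and its lower head top at (355..434,430..490). The plate corners are at about (348,120), (467,124), (446,446) and (340,441). The set-down lid's corner is at lower left, well clear.

Run:
```python
from h import *
P=np.load('P4.npy'); f=grab_frame('wrist'); T=cam(f,P)
g=lambda p,z: onz(f,np.array(p)/2.6+[170,40],T,z)
a=g([[367,124],[452,127],[449,199],[364,196]],.092); b=g([[357,430],[434,432],[432,490],[354,488]],.092)
for h in (a,b): print([np.linalg.norm(h[(i+1)%4]-h[i]).round(4) for i in range(4)],h.mean(0).round(4))
d=a.mean(0)-b.mean(0); print('heads',((a.mean(0)+b.mean(0))/2).round(4),np.linalg.norm(d).round(4),np.degrees(np.arctan2(d[1],d[0])).round(2))
p=g([[348,120],[467,124],[446,446],[340,441]],.008); d=p[0]+p[1]-p[2]-p[3]
print('plate',p.mean(0).round(4),[np.linalg.norm(p[(i+1)%4]-p[i]).round(4) for i in range(4)],np.degrees(np.arctan2(d[1],d[0])).round(2))
for y in (5.5,-174.5):
    q=inverse_kinematics([.569,-.2804,.2],[180,0,y]); print(y,None if q is None else np.round(q).tolist())
for y in (-20.5,159.5):
    q=inverse_kinematics([.5,.262,.2],[180,0,y]); print(y,None if q is None else np.round(q).tolist())
```

```text
[np.float64(0.0407), np.float64(0.0333), np.float64(0.0418), np.float64(0.0333)] [0.4255 0.2916 0.092 ]
[np.float64(0.0414), np.float64(0.0338), np.float64(0.0429), np.float64(0.0338)] [0.5701 0.236  0.092 ]
heads [0.4978 0.2638 0.092 ] 0.1549 158.99
plate [0.4974 0.2646 0.008 ] [np.float64(0.0688), np.float64(0.1983), np.float64(0.0693), np.float64(0.197)] 159.01
5.5 [46.0, 28.0, -33.0, 94.0, 17.0, 63.0, -76.0]
-174.5 [63.0, 38.0, -63.0, 93.0, 36.0, 71.0, 89.0]
-20.5 [-78.0, 29.0, 64.0, 107.0, -29.0, 63.0, -113.0]
159.5 [12.0, 30.0, -61.0, 102.0, 28.0, 65.0, 12.0]
```

Run:
```python
from h import *
c=[0.569,-0.2804]; o=[180,0,5.5]
movep([*c,0.22],o)
set_gripper(0.055)
move_straight([*c,0.13],o,0.2)
print('contact',move_straight([*c,0.044],o,0.08,contact_N=8),get_tool_pos(),get_eef_rot())
set_gripper(0.0,20); print('w',get_grip_width(),get_gripper_force(),get_tool_pos())
w0=get_wrist_force(); move_straight([*c,0.07],o,0.06); move_straight([*c,0.21],o,0.15)
print('w',get_grip_width(),get_wrist_force()-w0,get_t(),np.round(get_q()))
P=(get_tool_pos(),get_eef_rot()); f=grab_frame('wrist'); np.save('P5.npy',np.array(P)); cv2.imwrite('pics/w5.png',f['color'])
im=cv2.resize(f['color'][130:330,220:420],None,fx=3,fy=3,interpolation=cv2.INTER_CUBIC); cv2.imwrite('pics/w5c.png',im)
q=inverse_kinematics([.4977,.2642,.21],[180,0,-21]); print(q if q is None else np.round(q).tolist())
```

```text
contact False [ 0.56949808 -0.28053355  0.04460926] [ 1.79966885e+02 -6.03111814e-02  5.50286099e+00]
w 0.02603284324567128 19.990279027970246 [ 0.56903722 -0.28032164  0.04407854]
w 0.02620260421869384 [-0.38578215  0.78248109 -2.44767575] 22.6083 [ 47.  27. -34.  93.  17.  65. -76.]
[-21.0, 18.0, -14.0, 104.0, 5.0, 59.0, -148.0]
```

View pics/w5c.png

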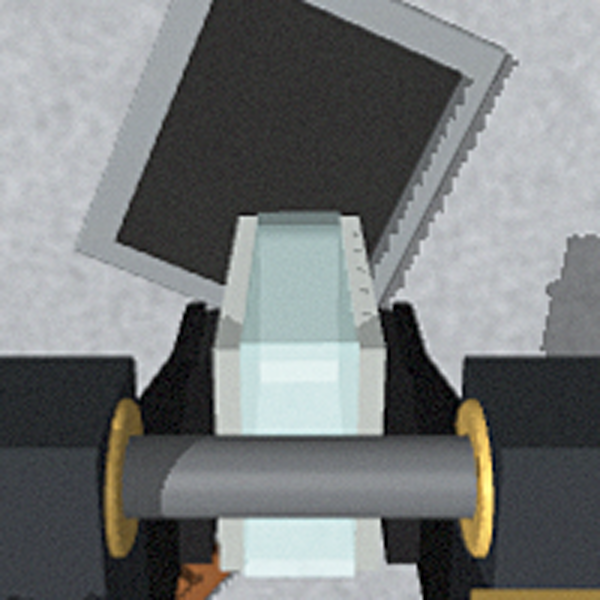

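The cell is held squarely by its frosted faces: top edge at crop y≈343, far edge ≈575, pads at x≈213 and 387, nothing on the clear faces. I'll correct for the in-hand offset and carry it to the beam.

Run:
```python
from h import *
P=np.load('P5.npy'); f=grab_frame('wrist'); T=cam(f,P)
Rt=R.from_euler('xyz',P[1],degrees=True).as_matrix()
c=onz(f,np.array([[214,345],[386,345],[216,572],[380,572]])/3+[220,130],T,P[0][2]+.038)
t=(c-P[0])@Rt; print('in tool',t.round(4).tolist()); off=t.mean(0); print(off.round(4))
o=[180,0,159]
B=np.array([.4976,.2642])
move_straight([.569,-.2804,.25],[180,0,5.5],.15)
try: move_straight([*B,.25],o,.1)
except MotionError as e:
    print(e); movep([*B,.25],o)
print(get_t(),get_tool_pos(),get_eef_rot(),np.round(get_q()),get_grip_width())
P=(get_tool_pos(),get_eef_rot()); f=grab_frame('wrist'); np.save('P6.npy',np.array(P)); cv2.imwrite('pics/w6.png',f['color'])
g=grab_frame('top'); T=cam(g); cv2.imwrite('pics/t6.png',g['color'])
for n in ['lid','lid_knob']:
    for d in regions_of(n,'top')[:2]: print(n,round(d['conf'],2),np.round(d['rect']).tolist(),onz(g,d['rect'][:2],T,.09).round(3).tolist())
a=cv2.resize(g['color'][90:290,180:480],None,fx=2,fy=2); b=f['color'][:,:]; b=cv2.resize(b[40:360,120:520],(375,300))
cv2.imwrite('pics/m6.png',np.vstack([a[60:360],np.hstack([b,np.zeros((300,225,3),np.uint8)])]))
```

```text
in tool [[0.0199, -0.0126, -0.038], [0.0199, 0.0134, -0.0381], [-0.0213, -0.0134, -0.0379], [-0.0213, 0.0136, -0.038]]
[-0.0007  0.0003 -0.038 ]
28.7667 [0.49763569 0.26409169 0.25000139] [-1.79995074e+02  3.79106816e-03  1.58990581e+02] [ 19.  33. -73.  99.  33.  74.   7.] 0.025855038859397078
lid 0.71 [306.0, 186.0, 54.0, 58.0] [[0.555, 0.004, 0.09]]
lid 0.67 [225.0, 128.0, 17.0, 26.0] [[0.716, 0.219, 0.09]]
lid_knob 0.42 [223.0, 192.0, 28.0, 35.0] [[0.544, 0.222, 0.09]]
lid_knob 0.3 [298.0, 117.0, 37.0, 31.0] [[0.741, 0.024, 0.09]]
```

View pics/m6.png

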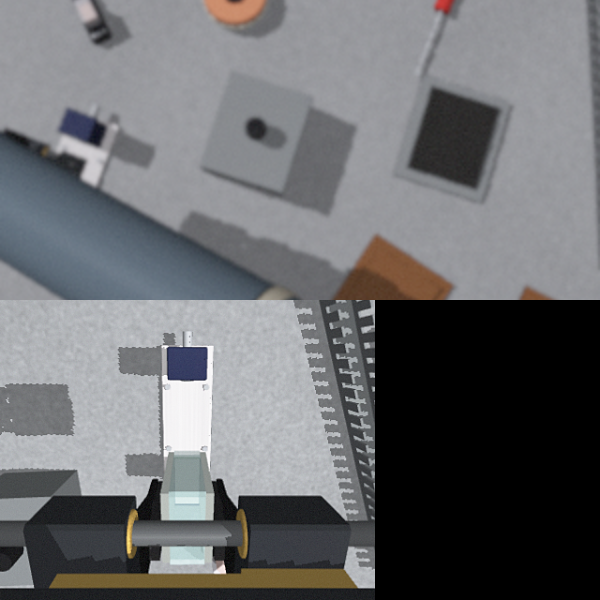

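The lid stands upright at top-crop (257,130), between the box and the barrier. The cell lines up with the barrier in the wrist view. I'll descend now.

Run:
```python
from h import *
u=np.array([np.cos(np.radians(159)),np.sin(np.radians(159))])
B=np.array([.4976,.2642])+.0007*u; o=[180,0,159]
print(move_straight([*B,.13],o,.12,contact_N=10)); print(move_straight([*B,.064],o,.06,contact_N=10))
hold(.3)
print(get_t(),get_tool_pos(),get_eef_rot(),get_grip_width(),get_wrist_force())
P=(get_tool_pos(),get_eef_rot()); f=grab_frame('wrist'); np.save('P7.npy',np.array(P)); cv2.imwrite('pics/w7.png',f['color']); g=grab_frame('side')
T=cam(g); b=np.array([.4976,.2642,.07]); v=np.array([-u[1],u[0]])
U=np.r_[u,0];V=np.r_[v,0];Z=np.array([0,0,1])
print('expected cell top corners side',proj(g,[b+s*.02*U+t*.013*V+.032*Z for s in(1,-1) for t in(1,-1)],T).round(0).tolist())
s=cv2.resize(g['color'][210:350,210:340],None,fx=3.5,fy=3.5,interpolation=cv2.INTER_CUBIC)
w=cv2.resize(f['color'][40:360,200:440],(int(240*490/320),490))
cv2.imwrite('pics/m7.png',np.hstack([s,w][:2])[:,:800])
```

```text
False
False
31.6667 [0.4970438  0.26444117 0.0641683 ] [1.79988977e+02 1.53812640e-02 1.58993945e+02] 0.025749066317590066 [ 0.22980675  0.05792897 -0.96257516]
expected cell top corners side [[279.0, 263.0], [271.0, 268.0], [268.0, 256.0], [261.0, 261.0]]
```

```bash
python3 -c "
import cv2;a=cv2.imread('pics/m7.png');print(a.shape)"
```

```text
(490, 800, 3)
```

View pics/m7.png

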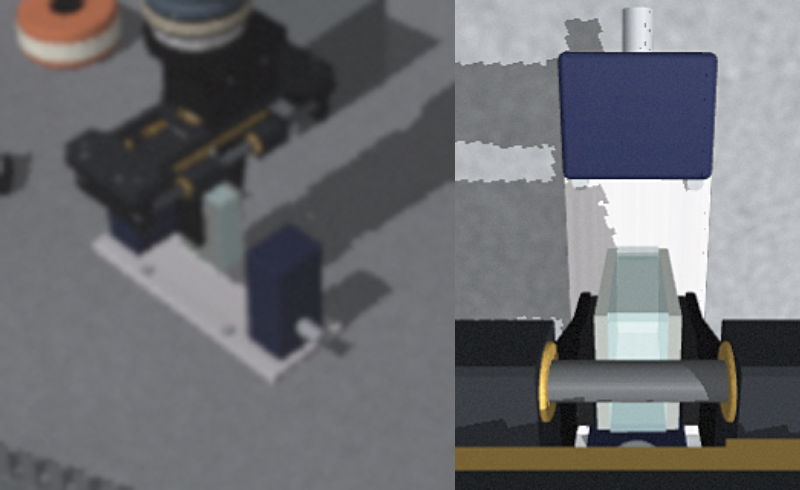

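The cell hangs upright between the heads, clear of the plate. In the wrist panel its centre column (638) matches the far head's centre (638). I'll check the spacing along the beam numerically, then hand in.

Run:
```python
from h import *
P=np.load('P7.npy'); f=grab_frame('wrist'); T=cam(f,P); Rt=R.from_euler('xyz',P[1],degrees=True).as_matrix()
g=lambda p,z: ((onz(f,(np.array(p)-[455,0])/1.53125+[200,40],T,z)-P[0])@Rt).round(4)
h=g([[559,55],[717,55],[712,178],[566,178]],.092); c=g([[595,313],[682,313],[597,430],[678,430]],.102)
print(h.tolist(),c.tolist()); print('head face',h[2:,0].mean(),'lat',h[:,1].mean(),'cell x',c[:,0].mean(),'lat',c[:,1].mean())
gap=h[2:,0].mean()-c[:,0].mean(); print('dist',gap,'(want .060)')
if abs(gap-.06)<.005 and abs(h[:,1].mean()-c[:,1].mean())<.004: print(hand_in())
```

```text
[[0.0931, -0.0216, -0.0279], [0.0931, 0.0211, -0.0279], [0.0597, 0.0213, -0.0278], [0.0597, -0.0212, -0.0279]] [[0.0213, -0.013, -0.0378], [0.0213, 0.0128, -0.0378], [-0.0202, -0.0134, -0.0378], [-0.0202, 0.0127, -0.0378]]
head face 0.0597 lat -0.00010000000000000026 cell x 0.0005500000000000001 lat -0.00022499999999999994
dist 0.05915 (want .060)
the job is handed in; nothing more can be done
None
```

The job is handed in: the lid stands upright on the bench clear of the box, and the gripper is holding the cell by its frosted faces in the beam, within about 1 mm of centre by the wrist camera.

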